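Shut the roll-top sample store and pin it locked

TASK

The lesson is over: roll the sample store's tambour fully shut, then lock it with the locking pin from the instrument block. Put the pin through the slot in the steel locking plate, feel along behind it for the hidden keeper hole without forcing, and push the pin fully home so that its knob sits down on the plate; let go and leave the other things on the bench where they are.

Things in the scene. Friction and masses are not known exactly. Their poses are not given: they have to be found in the camera images.
- store: Roll-top sample store: bench-top box 332 wide x 356 deep x 233 mm high, orange end panels with round tops, white front, light-wood slatted roll-top. Fixed to the bench. Origin: middle of its underside; x points from its front to its back, y across, z up. The roll-top runs on a circular track; the track's axis is parallel to y, 55 mm above the origin.
- fascia: The store's fixed sloping white front board, below the closing edge of the roll-top; its outward normal leans 38 degrees from vertical towards the store's front. Origin: middle of the locking slot, on the outer face of the steel locking plate as it lies when the roll-top is shut. x points up the slope to the roll-top, y along the slot, z straight outwards: the pin goes in along -z.
- slot (a point): Same point and axes as the fascia. Going in (-z) with the roll-top shut: plate 0 to -4 mm, gap to -7, white board to -23 with its own slot 46 x 14 mm, then a 12 mm thick steel keeper, face at -23, with one round hole, 10.5 mm, right through; free behind. The hole is at x = 0 but anywhere from y = -13 to +13 mm; hidden and in no reading: found by feel.
- tambour (a joint): Turn of the roll-top about its track axis in rad: 0 = shut (a stop), grows as it opens, up to 0.92. Stiff: it stays where it is left, and moving it at the pull takes about 3 to 8 N.
- pull (a point): Centre of the wooden pull on the roll-top's lead rail: a fin 12 mm thick, 110 mm long across the store, standing 35 mm out of the rail (point 17 mm above the rail's face). z points straight out of the rail, y along the fin, x the opening way: pinch it across x. 186 mm from the track axis. Shut, it is at fascia x = 47, y = 0, z = 13 mm.
- plate (a point): Middle of the slot in the steel locking plate, on the plate's outer face; 167 mm from the track axis. Plate 84 mm across x 59 mm, 4 mm thick, its free edge 20 mm below the slot's middle; slot 42 mm long (y) x 11 mm wide. Screwed to the lead rail and travels with it; axes as the pull's. Shut, it lies 3 mm over the fascia, at point slot.
- pin_knob (a point): Centre line of the locking pin's plain aluminium knob (diameter 18, 42 mm long), 24 mm above the knob's underside and 64 mm above the pin's tip: the place to grip. z points along the pin from tip to knob. About 55 g, round all about, lifts out freely. It starts upright in a hole of the instrument block, its knob resting on the block.
- pin_tip (a point): Tip of the pin's steel shank: diameter 8 mm, 40 mm long below the knob, its last 6 mm tapered to a 4.4 mm flat end. Fully home, the knob's underside sits on the locking plate and the tip is 40 mm inwards of the plate's outer face.
- block: Wooden instrument block 60 x 130 x 52 mm, fixed to the bench, origin in the middle of its underside, y along its length; the pin stands in its 10 mm hole at y = -36 mm; two smaller holes are empty.
- microscope: Cream student microscope, horseshoe foot 175 x 130 mm, tube leaning back, 390 mm high, 3.2 kg; bystander. Origin: middle of its foot, underside.
- slide_tray: Shallow wooden tray of glass slides, 100 x 170 x 30 mm; bystander. Origin: middle of its underside.
- petri_dish: Covered petri dish, diameter 92, 18 mm high; bystander. Origin: middle of its underside.
- specimen_jar: Glass specimen jar, diameter 60, 85 mm high; bystander. Origin: middle of its underside.
There are look-alikes about, which are no part of the job. Leave any green or pink look-alike of the part that bears pin_knob alone.

How it is judged (in metres and radians):
On the way:
1. the roll-top is rolled fully shut (within 5 mm of its stop) (value of joint tambour below 0.03 rad), for 0.2 s.
At the end, for the whole second after the job is handed in: The roll-top is shut (within 0.03 rad, 5 mm, of its stop), the pin is through the plate and the keeper hole with its tip within 3 mm of fully home, square to the plate within 0.25 rad, and lies still, released (value of joint tambour below 0.03 rad and z of pin_tip in the frame of fascia between -0.044 and -0.037 m and x of pin_tip in the frame of fascia between -0.006 and 0.006 m and y of pin_tip in the frame of fascia between -0.02 and 0.02 m and angle between the z axis of pin_tip and the z axis of fascia, either way round below 0.25 rad and linear speed of pin below 0.02 m/s); the robot touches nothing.
It fails at once if the pin is forced against the store or its fittings (over 60 N) (contact force between pin and store above 60 N).
It fails at once if the microscope is shifted or tipped (distance of microscope from where it was at the start of the episode above 0.03 m or angle between microscope's own z axis and vertical above 0.35 rad).
It fails at once if the slide tray is shifted (distance of slide_tray from where it was at the start of the episode above 0.03 m).
It fails at once if the petri dish is shifted (distance of petri_dish from where it was at the start of the episode above 0.03 m).
It fails at once if the specimen jar is shifted or knocked over (distance of specimen_jar from where it was at the start of the episode above 0.03 m or angle between specimen_jar's own z axis and vertical above 0.5 rad).
It also fails if it takes over 51 s, if anything falls off the work surface, if the arm or the gripper's body presses on something with over 40 N, if the wrist force passes 120 N, or if a joint passes its speed limit or range.

ROBOT

A 6-joint arm with a two-finger parallel gripper is mounted at the origin on the work surface. World frame = base frame: x ahead of the robot, y to its left, z up, the work surface at z = 0. Lengths are in mm, angles in rad, forces in N, time in s.
With the tool pointing down it reaches from about 350 to 775 mm from the base axis. Payload 7.3 kg.
Tool frame: the origin (TCP) lies at the very end of the fingers, on their centre line; the grasp point (between the pads) lies 19 mm behind it (bot.grip_point_offset is the distance from the TCP to the grasp point, in mm); z points along the fingers, y is the line along which they close (so a half turn about z gives the same grasp; the last joint's range is limited). The gripper opens to 92 mm and grips with 3 to 60 N. Pads are 19 mm wide; open, the fingers measure 130 mm over their backs; the gripper's body (75 mm by 190 mm) begins 47 mm behind the grasp point.
Start: joints at [-1.452, 0.342, 1.524, -0, 1.275, -0.146], TCP at [137.423, -506.718, 187.841] pointing down, gripper open.
Joint ranges: [-2.53, 2.53], [-0.77, 2.02], [0.04, 2.7], [-1, 4.14], [0.28, 2.66], [-3.11, 3.11]. Speed limits (rad/s): [2.57, 2.57, 3.14, 3.14, 3.14, 3.14].

INTERFACE

Orientations are given as [roll, pitch, yaw] about the fixed x, y, z axes, in that order (R = Rz(yaw) Ry(pitch) Rx(roll)).
In Python, from plant import bot gives the robot as it stands. The module is installed in compiled form; this text tells all that it offers.
- The arm moves only by the shell command python3 -m jog 'ROWS' [OPENING]. ROWS is JSON, a list of rows, each a list of 6 numbers: the shift along the tool's x, y, z in mm, then the turn, a rotation vector about the tool's x, y, z in rad. In form: [[dx, dy, dz, rx, ry, rz], ...]. A call has 1 to 12 rows; each row shifts and turns the commanded pose from where the row before left it, along the tool's axes as they then stand; what a row does not reach is not made up. A row lasts 1/10 s, in which the tool goes at most 50 mm and 8.59 degrees, less where a joint would pass 70% of its speed; a pose out of reach is approached as far as the arm can. A call with a gripper value outside its range is refused whole. OPENING is the opening in per cent of the stroke, from 0 (shut) to 100 (fully open), set as the call begins (- or left out, the last holds). The fingers move at their own pace and stop on an object; the grip force is fixed at half the most. Time passes only in rows, so rows that do not move let the fingers close. It gives the time, the measured TCP pose, the force, the opening and the grip force at its end, in the units of the state.
- bot.get_obs(): the state, without advancing time (a new reading comes with each control period).
- bot.capture(name): name is "scene" or "top" or "wrist"; returns the picture (384x512x3 uint8, red, green, blue); there is no depth.
- bot.camera_model(name): a dict with "fx", "fy", "cx", "cy" (pixels), "position" and "orientation" of the camera in the world; the wrist camera has in their place "T_tool_cam" (4x4, takes a point from camera to tool coordinates, whose origin is the TCP and whose axes are the flange's). Camera axes: x right, y down, z forward; pixel columns grow to the right and rows downward; lengths in mm; the calibration is good to about 2 mm. A picture is of the moment at which its call begins: read the wrist's pose just before it. camera_model takes no time and is no camera call.
- bot.close_job(): hands the job in; it is judged then, once.
Trained networks look in the newest picture that a camera, given by its name, has taken for a name from the list of things; names that differ only in an ending like _2 or _b are one class to them, and where a whole thing is asked for, a point or a joint stands for the part that bears it (a point fixed in the world has none). Each returns a list of dicts, best first, with "p" (0 to 1); they miss things now and then, are a little off and sometimes report something else, mostly with a low value. They report only what shows in the picture. A call takes as long as a camera call. They do not tell look-alikes from the thing itself.
- bot.outline_of(target, camera): "mask" (384x512 bool, what is visible of it) and "pixel" ([column, row] in pixels, amid what is visible of it).
The state is a dict: "time": time; "joint_positions": joint angles; "dq": joint speeds; "tau": joint torques, N m; "tool_pos": TCP position; "tcp_rot": TCP orientation; "contact_force": force on the tool from outside, world axes, zero at the start; "moment": the same for the moment, N m; "grip_width": finger opening in mm; "finger_force": force on a finger pad.
Only numpy, scipy, OpenCV 4.12 (cv2) and the standard library are available. Lean on these libraries where they do the work, as an engineer would, in place of code of your own. Each camera call takes 0.05 s, during which the arm holds its last target. There are 200 camera calls.

## Working session

There is one attempt and no reset: what is moved stays moved. The work goes in short steps, Python scripts to look and compute and a shell command to move; the robot and the scene stay as the last step left them, time stands still between calls to the robot, and variables do not carry over. Pictures are saved under pics/ and viewed, at most 10 in all, crops included, and the job is handed in when it is done.

```bash
mkdir -p pics
python3 - <<'E'
from plant import bot
import cv2,numpy as np
ims=[]
for c in ("scene","top"):
    im=bot.capture(c); ims.append(im); m=bot.camera_model(c); print(c,{k:np.round(v,4).tolist() for k,v in m.items()})
    for t in ("store","pull","plate","pin_knob","block","microscope","slide_tray","petri_dish","specimen_jar"):
        print(t,[(round(d["p"],2),np.round(d["pixel"]).tolist(),int(d["mask"].sum())) for d in bot.outline_of(t,c)[:4]])
print(bot.camera_model("wrist")); print(bot.get_obs())
cv2.imwrite("pics/a.png",cv2.cvtColor(np.vstack(ims),4)[:, :] if 0 else cv2.cvtColor(cv2.resize(np.hstack(ims),(800,300)),4))
cv2.imwrite("pics/s.png",cv2.cvtColor(ims[0],4));cv2.imwrite("pics/t.png",cv2.cvtColor(ims[1],4))
E
```

```text
scene {'fx': 364.8443, 'fy': 364.8443, 'cx': 253.2949, 'cy': 192.2044, 'position': [885.518, 434.3029, 678.3359], 'orientation': [-2.281, -0.0078, 2.5922]}
store [(0.59, [352.0, 283.0], 37370)]
pull [(0.61, [376.0, 289.0], 10625)]
plate [(0.91, [375.0, 291.0], 10760)]
pin_knob [(0.65, [242.0, 178.0], 93), (0.65, [261.0, 175.0], 62)]
block [(0.69, [250.0, 200.0], 1242)]
microscope [(0.66, [156.0, 126.0], 3870), (0.23, [375.0, 290.0], 10462)]
slide_tray [(0.73, [193.0, 243.0], 2392)]
petri_dish [(0.93, [275.0, 166.0], 527)]
specimen_jar [(0.74, [188.0, 288.0], 1089)]
top {'fx': 355.4109, 'fy': 355.4109, 'cx': 258.9329, 'cy': 191.0657, 'position': [520.0735, -102.5666, 1120.225], 'orientation': [-3.0874, 0.0108, -1.5662]}
store [(0.62, [170.0, 210.0], 15712)]
pull [(0.79, [129.0, 212.0], 3175)]
plate [(0.78, [132.0, 213.0], 3293), (0.7, [407.0, 169.0], 4020)]
pin_knob [(0.52, [305.0, 213.0], 43), (0.41, [313.0, 241.0], 44)]
block [(0.7, [296.0, 217.0], 737), (0.2, [321.0, 269.0], 694)]
microscope [(0.79, [404.0, 170.0], 4074)]
slide_tray [(0.84, [277.0, 153.0], 1820), (0.75, [130.0, 214
[... 568 characters left out ...]
 'joint_positions': array([-1.45203274e+00,  3.41971966e-01,  1.52410737e+00,  1.76376335e-05,
        1.27541315e+00, -1.45983252e-01]), 'dq': array([-1.31640307e-03, -2.26378630e-03, -2.91356330e-05, -5.60702178e-04,
       -4.55508512e-04,  4.07341668e-04]), 'tau': array([-4.41935626e-04, -4.31140924e+01, -2.44478559e+01,  7.18981423e-02,
        4.83576790e-02, -3.72734121e-05]), 'tool_pos': array([ 137.41185202, -506.71467903,  187.8524926 ]), 'tcp_rot': array([ 3.14149109e+00, -2.12348615e-06,  2.64741707e-01]), 'contact_force': array([-0.74926685,  0.06519724,  0.0814003 ]), 'moment': array([-0.00085641, -0.05635243,  0.02166294]), 'finger_force': 0.0, 'grip_width': 91.78578215968183}
```

View pics/s.png

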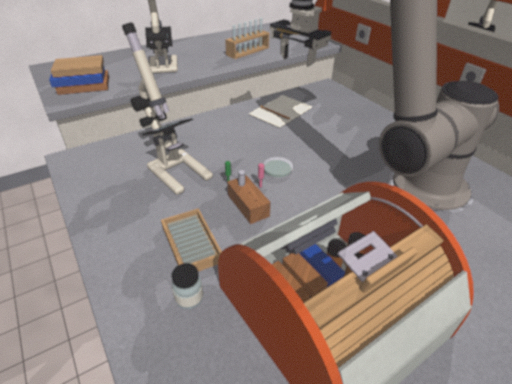

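View pics/t.png

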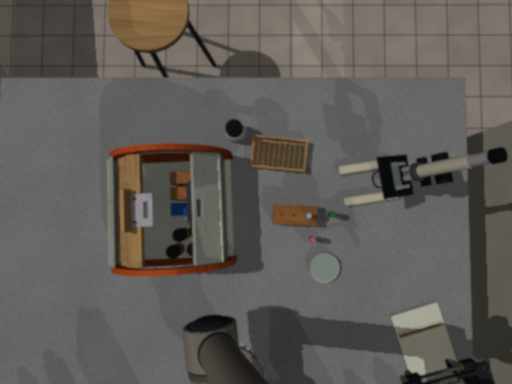

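The scene view shows the store open on the robot's left, with its plate near (367,253) in the scene view. Three knob candidates show in the top view:
- silver at (309,216), standing in the wooden block
- green at (331,214), beside the block
- pink at (312,240), beside the block

The plain aluminium one in the block is the pin. I'll confirm that in a crop.

Run:
```python
import cv2,numpy as np
s=cv2.imread("pics/s.png");t=cv2.imread("pics/t.png")
f=lambda im,c0,c1,r0,r1,k:cv2.resize(im[r0:r1,c0:c1],None,fx=k,fy=k,interpolation=cv2.INTER_CUBIC)
A=f(t,100,245,140,280,3); B=f(s,215,295,150,225,4); C=f(t,265,345,195,250,4)
o=np.zeros((600,800,3),np.uint8); o[:420,:435]=A; o[:300,450:770]=B; o[310:530,450:770]=C
cv2.imwrite("pics/c1.png",o)
cv2.imwrite("pics/c2.png",f(s,215,475,180,380,3))
```

```text
(no output)
```

View pics/c1.png

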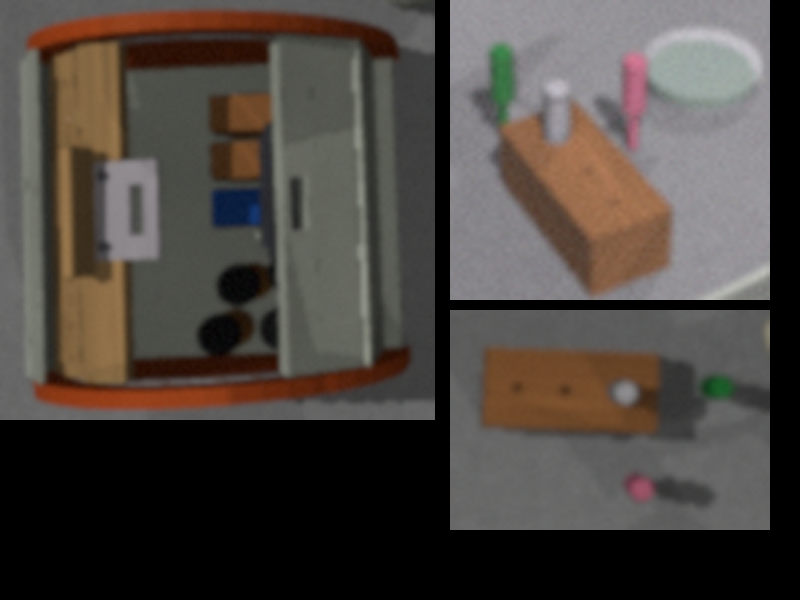

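View pics/c2.png

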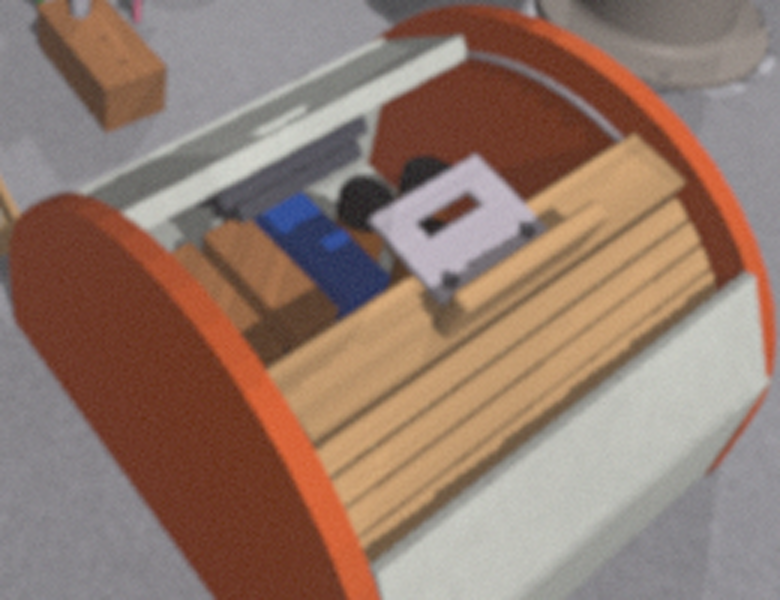

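The silver knob in the block is confirmed as the pin, at crop (625,392), which is top-view (308.8,215.5). The fascia slot is at top (198.7,207.7) and scene (309,220.3). The plate slot is at top (145.3,209.7) and scene (364.3,251.7).

```bash
cat > h.py <<'E'
import numpy as np, cv2
from scipy.spatial.transform import Rotation as R
from scipy.optimize import least_squares
from plant import bot
rpy=lambda v:R.from_euler('xyz',v).as_matrix()
def cam(n,o=None):
    m=bot.camera_model(n); K=(m["fx"],m["fy"],m["cx"],m["cy"])
    if n!="wrist": return K,rpy(m["orientation"]),np.array(m["position"])
    o=o or bot.get_obs(); T=np.array(m["T_tool_cam"]); Rt=rpy(o["tcp_rot"])
    return K,Rt@T[:3,:3],Rt@T[:3,3]+o["tool_pos"]
def proj(c,P):
    K,Rc,p=c; q=(np.atleast_2d(P)-p)@Rc
    return np.c_[K[0]*q[:,0]/q[:,2]+K[2],K[1]*q[:,1]/q[:,2]+K[3]]
def at_z(c,px,z):
    K,Rc,p=c; d=Rc@np.array([(px[0]-K[2])/K[0],(px[1]-K[3])/K[1],1]); return p+d*(z-p[2])/d[2]
A=np.deg2rad(38)
def rail(s,th=0.):   # s=(x,y,yaw): fascia frame turned th about the track -> R, origin
    a=-A+th; Rs=R.from_euler('z',s[2]).as_matrix()
    Rl=np.array([[np.cos(a),0,np.sin(a)],[0,1,0],[-np.sin(a),0,np.cos(a)]])
    return Rs@Rl, Rs@(Rl@[0,0,167]+[0,0,55])+[s[0],s[1],0]
def rp(s,th,P):
    M,o=rail(s,th); return np.atleast_2d(P)@M.T+o
def delta(o,Rg,pg):   # shift in present tool axes, and rotvec
    Rt=rpy(o["tcp_rot"]); return np.round(Rt.T@(pg-o["tool_pos"]),1), np.round(R.from_matrix(Rt.T@Rg).as_rotvec(),3)
E
python3 - <<'E'
from h import *
import json
T,S=cam("top"),cam("scene")
def res(v):
    s,th=v[:3],v[3]
    f=lambda u:(np.array([u[0]/3+100,u[1]/3+140])); g=lambda u:np.array([u[0]/3+215,u[1]/3+180])
    r=[proj(T,rp(s,0,[0,0,-7]))[0]-f((296,203)), proj(S,rp(s,0,[0,0,-7]))[0]-g((282,121)),
       proj(T,rp(s,th,[0,0,0]))[0]-f((136,209)),proj(S,rp(s,th,[0,0,0]))[0]-g((448,215)),
       proj(T,rp(s,th,[-20,-42,0]))[0]-f((159,260)),proj(T,rp(s,th,[-20,42,0]))[0]-f((157,159))]
    # which sign of y: store y = -world x if store x=+world y -> +42 is nearer robot (lower in image)
    r[4],r[5]=proj(T,rp(s,th,[-20,42,0]))[0]-f((159,260)),proj(T,rp(s,th,[-20,-42,0]))[0]-f((157,159))
    return np.concatenate(r)
o=least_squares(res,[460,220,1.57,.85]); print(np.round(o.x,3),np.round(o.fun,1))
# knob top
k=least_squares(lambda p:np.r_[proj(T,p)[0]-[308.75,215.5],proj(S,p)[0]-[241.5,172.5]],[440,-230,94]); print(k.x,np.round(k.fun,1),at_z(T,(308.75,215.5),94),at_z(S,(241.5,172.5),94))
s,th=o.x[:3],o.x[3]; json.dump(list(o.x),open("st.json","w"))
M,_=rail(s,th); p=rp(s,th,[47,0,13])[0]; print("pull",p,"slot",rp(s,0,[0,0,0]))
# pinch: tool z=-M z, tool y = +-M x (choose closest to now)
ob=bot.get_obs(); Rt=rpy(ob["tcp_rot"])
y=M[:,0]*np.sign(M[:,0]@Rt[:,1]); z=-M[:,2]; Rg=np.c_[np.cross(y,z),y,z]
for back in (70,0): print(delta(ob,Rg,p-z*back+z*14), (p-z*back+z*14).round(1))
print(Rg)
E
```

```text
[523.416 165.278   1.624   0.857] [ 0.  -0.8  0.6 -1.2 -0.6 -0.5  0.7 -2.1 -0.5 -1.2 -0.9 -0.8]
[ 506.04005784 -236.15584999   85.09067115] [ 0.1 -0.1  0.1  0. ] [ 505.92548716 -234.85753633   94.        ] [ 511.92713224 -226.22391079   94.        ]
pull [519.13232149 246.01697476 222.54665224] slot [[528.8622861   62.606962   186.59779585]]
(array([ 567.7, -637.2,  -89.7]), array([-0.193, -0.021,  0.211])) [518.6 256.8 277.5]
(array([ 564.8, -624. ,  -21. ]), array([-0.193, -0.021,  0.211])) [519.3 243.3 208.8]
[[ 0.99859579  0.05198008  0.01022313]
 [ 0.05297585 -0.97982542 -0.19270625]
 [ 0.          0.19297723 -0.98120323]]
```

```bash
python3 -m jog '[[33,-24.5,-11,0,0,0],[33,-24.5,-11,0,0,0],[33,-24.5,-11,0,0,0],[33,-24.5,-11,0,0,0],[33,-24.5,-11,0,0,0],[33,-24.5,-11,0,0,0],[33,-24.5,-11,0,0,0],[33,-24.5,-11,0,0,0],[33,-24.5,-11,0,0,0],[33,-24.5,-11,0,0,0],[33,-24.5,-11,0,0,0],[33,-24.5,-11,0,0,0]]'
cat > d.py <<'E'
import sys,json
from h import *
x=json.load(open("st.json")); s=x[:3]
# usage: d.py th fx fy fz mode : delta to place TCP at rail-frame point; mode x: pads across x, y: pads across y
th,*P=map(float,sys.argv[1:5]); mode=sys.argv[5]; M,_=rail(s,th); ob=bot.get_obs(); Rt=rpy(ob["tcp_rot"])
y=M[:,0] if mode=="x" else M[:,1]; y=y*np.sign(y@Rt[:,1]); z=-M[:,2]; Rg=np.c_[np.cross(y,z),y,z]
p=rp(s,th,P)[0]; print("shift,rotvec",*delta(ob,Rg,p),"goal",p.round(1)); print("same in goal axes",(Rg.T@(p-ob["tool_pos"])).round(1))
print("now in rail frame",(M.T@(ob["tool_pos"]-rp(s,th,[0,0,0])[0])).round(1),"F",(M.T@ob["contact_force"]).round(1),"t",round(ob["time"],2))
E
python3 d.py .857 47 0 75 x
```

```text
time: 2.2
tool_pos: [443.4, -117.7, 320.5]
tcp_rot: [3.141, -0.0, 0.265]
contact_force: [0.8, -1.2, 0.3]
grip_width: 91.7
finger_force: 0.0
shift,rotvec [ 170.8 -342.9   37. ] [-0.193 -0.021  0.211] goal [518.5 257.9 283.4]
same in goal axes [  94.9 -371.3  -35.1]
now in rail frame [-324.3   94.9   39.9] F [-1.3 -0.7  0.1] t 2.2
```

```bash
python3 -m jog '[[0,0,0,-0.065,-0.007,0.07],[0,0,0,-0.064,-0.007,0.07],[0,0,0,-0.064,-0.007,0.071],[11.9,-40,-4.4,0,0,0],[11.9,-46.4,-4.4,0,0,0],[11.9,-46.4,-4.4,0,0,0],[11.9,-46.4,-4.4,0,0,0],[11.9,-46.4,-4.4,0,0,0],[11.9,-46.4,-4.4,0,0,0],[11.9,-46.4,-4.4,0,0,0],[11.9,-46.4,-4.4,0,0,0],[0,0,0,0,0,0]]'; python3 d.py .857 47 0 22 x
python3 - <<'E'
from h import *
import json
x=json.load(open("st.json")); o=bot.get_obs(); im=bot.capture("wrist"); c=cam("wrist",o)
im=cv2.cvtColor(im,4)
for th,P in ((0,[[0,-23,-7],[0,23,-7]]),(x[3],[[0,-21,0],[0,21,0],[-20,-42,0],[-20,42,0],[47,-55,31],[47,55,31]])):
    for u in proj(c,rp(x[:3],th,P)): cv2.drawMarker(im,tuple(int(round(a)) for a in u),(0,255,0) if th else (0,0,255),0,8); print(u.round(1))
cv2.imwrite("pics/w1.png",cv2.resize(im,(768,576)))
E
```

```text
time: 3.4
tool_pos: [518.0, 255.0, 281.3]
tcp_rot: [2.948, 0.004, 0.059]
contact_force: [-0.6, -0.3, -0.1]
grip_width: 91.9
finger_force: 0.0
shift,rotvec [ 0.7 -2.3 50.4] [-0.001  0.002  0.006] goal [519.  247.7 231.4]
same in goal axes [ 0.6 -2.3 50.4]
now in rail frame [44.7  0.6 72.4] F [-0.2  0.6 -0.1] t 3.4
[403.4 155. ]
[397.1 194.2]
[303.5 168.7]
[301.1 211.3]
[327.1 146. ]
[320.2 231.4]
[252.2 134.9]
[251.8 258.8]
```

View pics/w1.png

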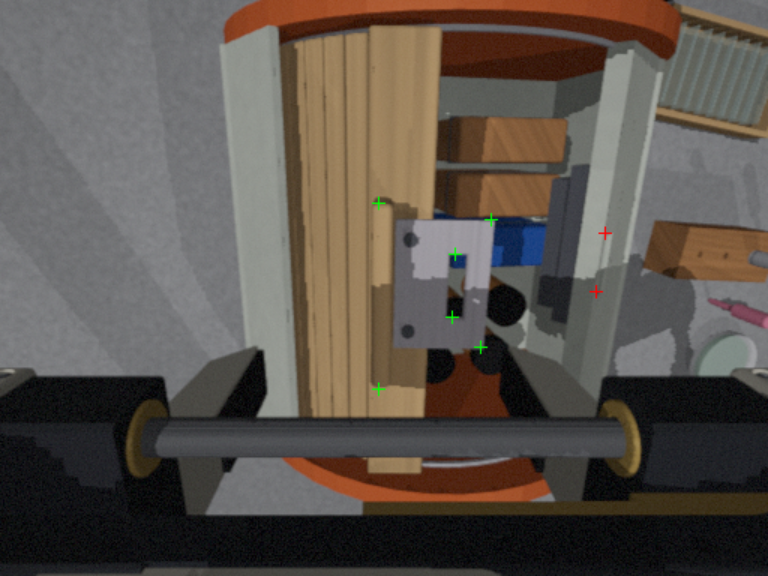

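The wrist picture shows the plate slot at about (456,285) and the fin at x≈383. The model marks agree to about 3 mm, so I'll pinch the pull.

```bash
python3 -m jog '[[0,0,16,0,0,0],[0,0,16,0,0,0],[0,0,14,0,0,0],[0,0,0,0,0,0]]'; python3 -m jog '[[0,0,0,0,0,0],[0,0,0,0,0,0],[0,0,0,0,0,0],[0,0,0,0,0,0],[0,0,0,0,0,0],[0,0,0,0,0,0]]' 0;  python3 d.py .857 47 0 22 x; python3 d.py 0 47 0 22 x
```

```text
time: 3.85
tool_pos: [518.0, 239.3, 237.6]
tcp_rot: [2.946, 0.003, 0.051]
contact_force: [-0.5, 0.5, 0.1]
grip_width: 91.3
finger_force: 0.0
time: 4.45
tool_pos: [518.9, 241.2, 239.0]
tcp_rot: [2.948, 0.0, 0.053]
contact_force: [0.0, -0.0, -0.3]
grip_width: 48.5
finger_force: 0.0
shift,rotvec [ 0.5 -7.8  6.2] [0. 0. 0.] goal [519.  247.7 231.4]
same in goal axes [ 0.5 -7.8  6.2]
now in rail frame [39.2  0.5 28.2] F [ 0.1 -0.  -0.3] t 4.45
shift,rotvec [  0.5 151.3  35.9] [0.857 0.    0.   ] goal [527.6  86.1 232.9]
same in goal axes [  0.5 126.2 -90.8]
now in rail frame [173.2   0.5 -68.8] F [-0.2 -0.  -0.2] t 4.45
```

```bash
python3 -m jog '[[0,0,0,0,0,0],[0,0,0,0,0,0],[0,0,0,0,0,0],[0,0,0,0,0,0],[0,0,0,0,0,0],[0,0,0,0,0,0]]' 0;  python3 d.py .857 47 0 22 x; python3 d.py 0 47 0 22 x
```

```text
time: 5.05
tool_pos: [518.8, 241.1, 238.9]
tcp_rot: [2.948, 0.0, 0.053]
contact_force: [0.4, -0.1, 0.3]
grip_width: 1.7
finger_force: 0.0
shift,rotvec [ 0.6 -7.9  6.1] [0. 0. 0.] goal [519.  247.7 231.4]
same in goal axes [ 0.6 -7.9  6.1]
now in rail frame [39.1  0.6 28.1] F [-0.2 -0.4  0.3] t 5.05
shift,rotvec [  0.6 151.2  35.8] [ 0.857  0.    -0.   ] goal [527.6  86.1 232.9]
same in goal axes [  0.6 126.1 -90.9]
now in rail frame [173.1   0.6 -68.9] F [ 0.1 -0.4  0.3] t 5.05
```

My depth sign was wrong, so the fingers closed above the fin. I'll reopen them partway, go deeper and pinch again.

```bash
python3 -m jog '[[0,-2,0,0,0,0],[0,-3,0,0,0,0],[0,0,0,0,0,0],[0,0,0,0,0,0],[0,0,0,0,0,0],[0,0,0,0,0,0],[0,0,8,0,0,0],[0,0,8,0,0,0],[0,0,7,0,0,0],[0,0,0,0,0,0]]' 50; python3 d.py .857 47 0 4 x;  python3 -m jog '[[0,0,0,0,0,0],[0,0,0,0,0,0],[0,0,0,0,0,0],[0,0,0,0,0,0],[0,0,0,0,0,0],[0,0,0,0,0,0]]' 0;  python3 d.py .857 47 0 4 x; python3 d.py 0 47 0 4 x
```

```text
time: 6.05
tool_pos: [518.1, 241.0, 213.8]
tcp_rot: [2.947, 0.003, 0.053]
contact_force: [0.7, 0.0, 0.4]
grip_width: 45.9
finger_force: 0.0
shift,rotvec [ 1.3 -3.1 -0.6] [0.001 0.003 0.   ] goal [519.2 244.2 213.7]
same in goal axes [ 1.3 -3.1 -0.6]
now in rail frame [43.9  1.3  3.4] F [-0.1 -0.7  0.4] t 6.05
time: 6.65
tool_pos: [518.8, 241.6, 215.4]
tcp_rot: [2.948, 0.0, 0.053]
contact_force: [0.2, 0.4, 0.2]
grip_width: 3.3
finger_force: 0.0
shift,rotvec [ 0.5 -2.8  1.2] [-0.  0.  0.] goal [519.2 244.2 213.7]
same in goal axes [ 0.5 -2.8  1.2]
now in rail frame [44.2  0.5  5.2] F [ 0.3 -0.2  0.3] t 6.65
shift,rotvec [  0.5 142.7  24.7] [0.857 0.    0.   ] goal [527.   97.1 218.7]
same in goal axes [  0.5 112.1 -91.7]
now in rail frame [159.1   0.5 -87.7] F [ 0.4 -0.2 -0.1] t 6.65
```

Run:
```python
from h import *
a=cv2.cvtColor(bot.capture("wrist"),4); b=cv2.cvtColor(bot.capture("scene"),4)[150:340,250:480]
o=np.zeros((600,800,3),np.uint8); o[:300,:400]=cv2.resize(a,(400,300)); o[:380,400:]=cv2.resize(b,(400,330)) if 0 else np.vstack([cv2.resize(b,(400,330)),np.zeros((50,400,3),np.uint8)])
cv2.imwrite("pics/w2.png",o)
```

```text
(no output)
```

View pics/w2.png

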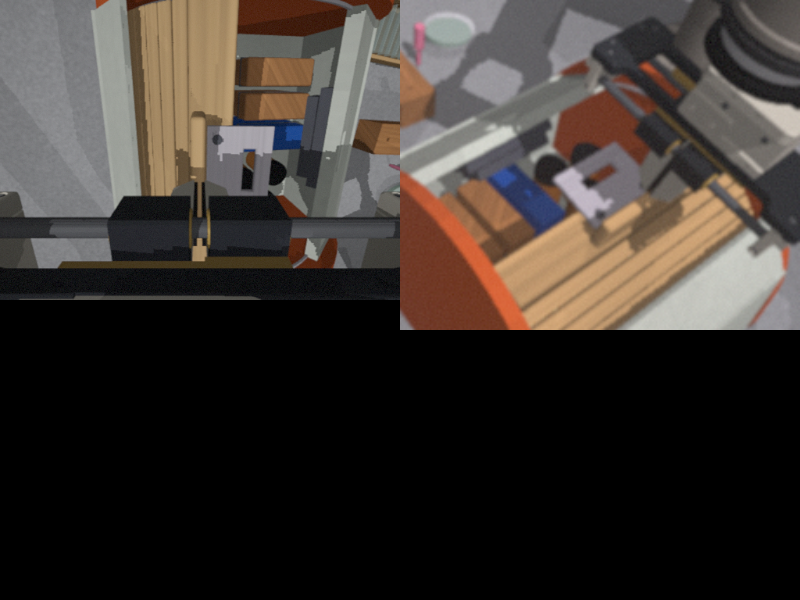

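The fingers look to be astride the fin at wrist-crop x≈199. I'll let them finish closing and read the force.

```bash
python3 -m jog '[[0,0,0,0,0,0],[0,0,0,0,0,0],[0,0,0,0,0,0]]' 0; python3 d.py .857 47 0 4 x
```

```text
time: 7.05
tool_pos: [518.8, 241.6, 215.3]
tcp_rot: [2.948, 0.0, 0.053]
contact_force: [0.5, 0.2, 0.1]
grip_width: 0.2
finger_force: 0.0
shift,rotvec [ 0.6 -2.9  1.1] [0. 0. 0.] goal [519.2 244.2 213.7]
same in goal axes [ 0.6 -2.9  1.1]
now in rail frame [44.1  0.6  5.1] F [ 0.2 -0.5  0.1] t 7.05
```

Run:
```python
from h import *
import json
x=json.load(open("st.json")); S=cam("scene"); o=bot.get_obs(); W=cam("wrist",o)
P=[[47,-55,31],[47,55,31],[47,-55,-4],[47,55,-4]]
P=rp(x[:3],x[3],P)
print((proj(S,P)-[215,180])*3); print("wrist crop",proj(W,P)*.78)
t=o["tool_pos"]; print("tcp scene crop",(proj(S,t)-[250,150])*400/230,"wrist",proj(W,t)*.78, t)
a=cv2.cvtColor(bot.capture("wrist"),4)
b=cv2.imread("pics/w2.png")[0:330,400:800]
o2=np.zeros((600,800,3),np.uint8); o2[:420,:600]=cv2.resize(a[130:340,105:405],(600,420))
cv2.imwrite("pics/w3.png",o2)
```

```text
[[462.09845565 297.88474332]
 [605.73610034 199.90669974]
 [437.34626247 329.56401616]
 [576.60039764 233.40289989]]
wrist crop [[194.73200489 116.02691821]
 [195.40837074 241.10467412]
 [195.40694478 109.64145637]
 [195.89351768 218.1466345 ]]
tcp scene crop [[236.6866859  206.59870056]] wrist [[198.77061748 172.31934062]] [518.77656276 241.57187148 215.34996362]
```

View pics/w3.png

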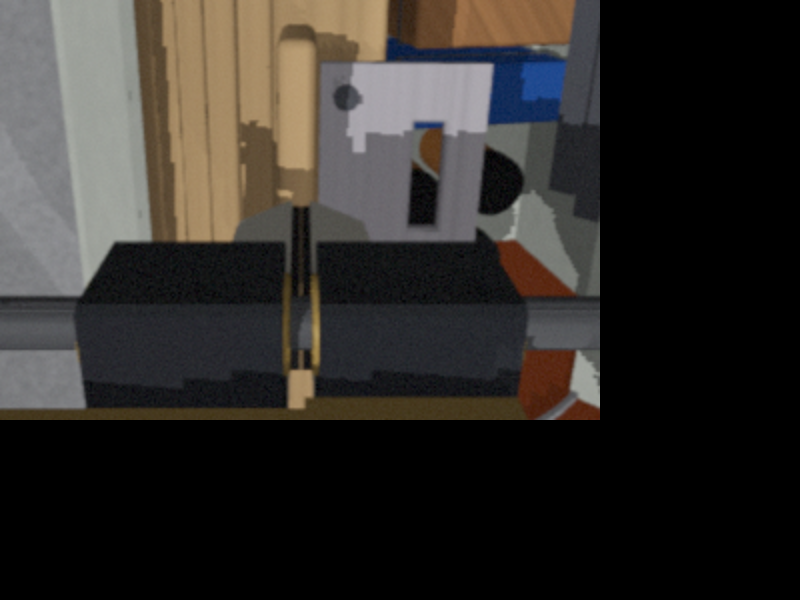

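The closed fingertips sit centred over the fin at crop (300,204) with no contact. I'll feel downward gently to find its height.

```bash
python3 -m jog '[[0,0,2,0,0,0],[0,0,2,0,0,0],[0,0,1,0,0,0]]'; python3 -m jog '[[0,3,0,0,0,0],[0,3,0,0,0,0],[0,3,0,0,0,0],[0,0,0,0,0,0]]';python3 d.py .857 47 0 4 x
```

```text
time: 7.4
tool_pos: [518.7, 240.5, 210.1]
tcp_rot: [2.948, 0.001, 0.053]
contact_force: [-0.4, 0.3, 1.3]
grip_width: 0.1
finger_force: 0.0
time: 7.8
tool_pos: [519.5, 231.3, 212.5]
tcp_rot: [2.948, -0.0, 0.053]
contact_force: [-0.1, -0.2, 0.7]
grip_width: 0.2
finger_force: 0.0
shift,rotvec [  0.4 -12.4  -3.7] [ 0.  0. -0.] goal [519.2 244.2 213.7]
same in goal axes [  0.4 -12.4  -3.7]
now in rail frame [34.6  0.4  0.3] F [-0.4  0.1  0.6] t 7.8
```

Run:
```python
from h import *
import json
x=json.load(open("st.json"))
c1=cam("wrist",{"tool_pos":np.array([518,255.,281.3]),"tcp_rot":[2.948,.004,.059]})
c3=cam("wrist",{"tool_pos":np.array([518.8,241.6,215.35]),"tcp_rot":[2.948,0,.053]})
T,S=cam("top"),cam("scene")
f=lambda u:np.array([u[0]/3+100,u[1]/3+140]); g=lambda u:np.array([u[0]/3+215,u[1]/3+180])
sets={"platecorner(-20,-42,0)":((-20,-42,0),[(T,f((157,159))),(S,g((372,217))),(c1,(329.3,146.7)),(c3,(352,161.5))]),
"plate slot":((0,0,0),[(T,f((136,209))),(S,g((448,215))),(c1,(304,190))]),
"fin far end top":((47,-55,31),[(T,f((73,150))),(S,g((457,300))),(c1,(255.3,135.3)),(c3,(254,144))])}
for n,(P,l) in sets.items():
    m=rp(x[:3],x[3],P)[0]; print(n,m.round(1))
    for idx in ([0,1],[0,2],[1,2],list(range(len(l)))):
        r=least_squares(lambda p:np.concatenate([proj(l[i][0],p)[0]-l[i][1] for i in idx]),m); print(idx,r.x.round(1),r.fun.round(1))
```

```text
platecorner(-20,-42,0) [564.7 180.1 222.7]
[0, 1] [562.3 179.6 218.6] [-0.2  0.2 -0.2  0. ]
[0, 2] [563.9 177.6 222.3] [ 0.1 -0.4 -0.   0.2]
[1, 2] [563.9 178.4 221.9] [-1.1 -1.4 -1.   0. ]
[0, 1, 2, 3] [564.  177.9 222.7] [-0.  -0.5 -1.3 -1.9 -0.2  0.1 -0.9  0. ]
plate slot [521.7 197.5 218.9]
[0, 1] [521.  197.4 212.9] [ 0.2 -0.2  0.2 -0. ]
[0, 2] [521.8 195.5 218.3] [ 0.2 -0.5 -0.1  0.2]
[1, 2] [519.7 193.5 211. ] [-1.1 -1.1 -1.   0.1]
[0, 1, 2] [521.1 195.3 214.9] [ 0.7 -0.3 -0.5 -1.6 -1.2 -0.2]
fin far end top [573.9 252.4 240.2]
[0, 1] [569.2 247.3 229.1] [-0.2  0.2 -0.2  0. ]
[0, 2] [571.9 247.2 226.7] [ 0.2 -0.8 -0.1  0.3]
[1, 2] [572.9 248.9 234.4] [-0.4 -0.3 -0.3  0.1]
[0, 1, 2, 3] [574.1 248.3 232. ] [-1.  -1.8 -1.6  0.7 -0.  -1.8 -0.   2.4]
```

Run:
```python
from h import *
a=cv2.cvtColor(bot.capture("wrist"),4); b=cv2.cvtColor(bot.capture("scene"),4); t=cv2.cvtColor(bot.capture("top"),4)
o2=np.zeros((600,800,3),np.uint8); o2[:320,:400]=cv2.resize(a[100:260,150:350],(400,320),interpolation=cv2.INTER_CUBIC)
o2[:400,400:]=cv2.resize(b[210:310,325:425],(400,400),interpolation=cv2.INTER_CUBIC)
o2[330:600,:400]=cv2.resize(t[150:285,90:290],(400,270))
cv2.imwrite("pics/w4.png",o2)
```

```text
(no output)
```

View pics/w4.png

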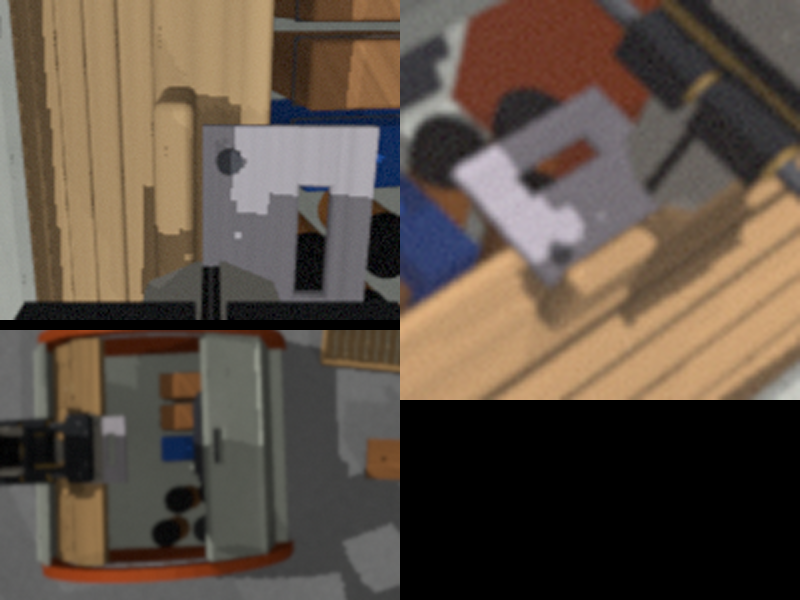

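Run:
```python
from h import *
o=bot.get_obs(); W=cam("wrist",o);S=cam("scene");T=cam("top"); Rt=rpy(o["tcp_rot"])
for z in (0,-10,-19,-30,-40):
    for xx in (0,9.5):
        p=o["tool_pos"]+Rt@[xx,0,z]; print(z,xx,((proj(W,p)-[150,100])*2).round(),((proj(S,p)-[325,210])*4+[400,0]).round(),((proj(T,p)-[90,150])*2+[0,330]).round())
```

```text
0 0 [[210. 242.]] [[623. 224.]] [[ 84. 450.]]
0 9.5 [[210. 217.]] [[607. 234.]] [[ 84. 443.]]
-10 0 [[210. 253.]] [[633. 211.]] [[ 80. 450.]]
-10 9.5 [[210. 227.]] [[616. 222.]] [[ 80. 443.]]
-19 0 [[210. 265.]] [[642. 200.]] [[ 76. 450.]]
-19 9.5 [[210. 237.]] [[625. 211.]] [[ 76. 443.]]
-30 0 [[210. 280.]] [[653. 185.]] [[ 71. 450.]]
-30 9.5 [[210. 251.]] [[636. 196.]] [[ 71. 443.]]
-40 0 [[210. 295.]] [[663. 172.]] [[ 66. 450.]]
-40 9.5 [[210. 265.]] [[647. 183.]] [[ 66. 443.]]
```

The fingertip's visible end lies 20 to 40 mm behind where the reported TCP projects. I'll measure that by feel on the plate, slowly.

```bash
python3 -c "
from plant import bot; print(bot.grip_point_offset)"; for i in 1 2 3; do python3 -m jog '[[0,0,2,0,0,0],[0,0,2,0,0,0],[0,0,2,0,0,0]]' | egrep 'pos|force'; python3 d.py .857 47 0 4 x | tail -1; done
```

```text
18.8
tool_pos: [519.3, 230.6, 206.0]
contact_force: [-0.0, -0.0, 0.9]
finger_force: 0.0
now in rail frame [35.2  0.7 -6.2] F [-0.2  0.   0.9] t 8.25
tool_pos: [519.6, 229.5, 200.6]
contact_force: [-0.1, -0.1, 2.6]
finger_force: 1.0
now in rail frame [ 35.1   0.4 -11.7] F [-0.6  0.1  2.6] t 8.55
tool_pos: [519.6, 228.4, 194.5]
contact_force: [0.1, -0.2, 2.7]
finger_force: 0.9
now in rail frame [ 35.1   0.5 -17.9] F [-0.8 -0.1  2.6] t 8.85
```

Run:
```python
from h import *
m=bot.camera_model("wrist"); T=np.array(m["T_tool_cam"]); K=(m["fx"],m["fy"],m["cx"],m["cy"])
for y in (46,0):
  for xx in (0,9.5):
    for z in (0,-10,-20,-30,-40): print(y,xx,z,proj((K,T[:3,:3],T[:3,3]),[xx,y,z]).round(1))
o=bot.get_obs(); a=bot.capture("wrist"); g=cv2.cvtColor(a,7)
print(a[210:250:2,255].tolist()); cv2.imwrite("pics/w5.png",cv2.cvtColor(a,4))
```

```text
46 0 0 [[319.4 220.9]]
46 0 -10 [[322.4 226.6]]
46 0 -20 [[325.8 232.9]]
46 0 -30 [[329.4 239.8]]
46 0 -40 [[333.5 247.5]]
46 9.5 0 [[320.3 208.4]]
46 9.5 -10 [[323.4 213.6]]
46 9.5 -20 [[326.8 219.3]]
46 9.5 -30 [[330.6 225.7]]
46 9.5 -40 [[334.8 232.7]]
0 0 0 [[254.8 220.9]]
0 0 -10 [[254.8 226.6]]
0 0 -20 [[254.8 232.9]]
0 0 -30 [[254.8 239.9]]
0 0 -40 [[254.8 247.5]]
0 9.5 0 [[254.8 208.4]]
0 9.5 -10 [[254.8 213.6]]
0 9.5 -20 [[254.8 219.3]]
0 9.5 -30 [[254.8 225.7]]
0 9.5 -40 [[254.8 232.7]]
[[111, 111, 116], [111, 109, 115], [112, 110, 113], [112, 109, 115], [114, 111, 114], [116, 112, 118], [113, 112, 116], [114, 113, 117], [111, 109, 115], [111, 111, 114], [112, 110, 114], [111, 111, 114], [44, 44, 42], [39, 40, 40], [42, 42, 38], [36, 38, 40], [43, 40, 41], [40, 40, 46], [45, 43, 44], [44, 46, 44]]
```

The open-finger picture fits a tip about 40 mm behind the reported TCP, at (334.8,232.7). That also explains the empty grasp, so I'll allow for the offset and pinch deeper.

```bash
python3 -m jog '[[0,0,-10,0,0,0],[0,0,-8,0,0,0],[0,-6,0,0,0,0],[0,-6,0,0,0,0],[0,0,0,0,0,0],[0,0,0,0,0,0]]' 45|egrep 'pos|force|width'; python3 d.py .857 47 0 -30 x|tail -1; python3 -m jog '[[0,0,8,0,0,0],[0,0,8,0,0,0],[0,0,6,0,0,0],[0,0,4,0,0,0],[0,0,3,0,0,0],[0,0,0,0,0,0]]'|egrep 'pos|force|width'; python3 d.py .857 47 0 -30 x|tail -1; python3 -m jog '[[0,0,0,0,0,0],[0,0,0,0,0,0],[0,0,0,0,0,0],[0,0,0,0,0,0],[0,0,0,0,0,0]]' 0|egrep 'pos|force|width'; python3 d.py .857 47 0 -30 x|tail -1
```

```text
tool_pos: [518.4, 243.8, 209.4]
contact_force: [-0.1, -0.2, -0.6]
grip_width: 39.8
finger_force: 0.0
now in rail frame [47.4  0.8 -0.3] F [-0.1  0.1 -0.6] t 9.5
tool_pos: [518.8, 237.8, 181.0]
contact_force: [-0.2, -0.3, -0.1]
grip_width: 41.4
finger_force: 0.0
now in rail frame [ 47.    0.7 -29.4] F [-0.3  0.2 -0.2] t 10.1
tool_pos: [519.1, 239.9, 182.3]
contact_force: [-1.0, 6.4, 3.0]
grip_width: 11.8
finger_force: 29.9
now in rail frame [ 48.8   0.3 -27.7] F [5.7 0.7 4.1] t 10.6
```

Pinched: 11.8 mm wide, 29.9 N. Now I'll roll it shut along the arc.

```bash
python3 -m jog '[[0,12.1,-3.7,0.0857,0,0],[0,12.1,-3.7,0.0857,0,0],[0,12.1,-3.7,0.0857,0,0],[0,12.1,-3.7,0.0857,0,0],[0,0,0,0,0,0]]'; python3 d.py .5142 48.8 0 -27.7 x
```

```text
time: 11.1
tool_pos: [521.4, 188.9, 201.1]
tcp_rot: [-2.989, -0.0, 0.049]
contact_force: [-5.1, -1.0, 9.0]
grip_width: 11.8
finger_force: 30.0
shift,rotvec [ 0.7 -3.6  1.7] [-0.003 -0.001 -0.004] goal [522.  192.8 200. ]
same in goal axes [ 0.7 -3.7  1.7]
now in rail frame [ 45.1   0.7 -26. ] F [0.7 5.1 9. ] t 11.1
```

```bash
python3 -m jog '[[0,12.1,-3.7,0.0857,0,0],[0,12.1,-3.7,0.0857,0,0],[0,12.1,-3.7,0.0857,0,0],[0,12.1,-3.7,0.0857,0,0],[0,0,0,0,0,0]]'; python3 d.py .1714 48.8 0 -27.7 x
```

```text
time: 11.6
tool_pos: [523.8, 137.9, 201.2]
tcp_rot: [-2.647, 0.002, 0.05]
contact_force: [-7.6, -5.4, 10.6]
grip_width: 11.3
finger_force: 30.0
shift,rotvec [ 1.1 -3.9  2.5] [-0.003  0.    -0.003] goal [524.6 142.5 200.8]
same in goal axes [ 1.1 -3.9  2.5]
now in rail frame [ 44.9   1.1 -25.2] F [ 0.6  7.9 11.7] t 11.6
```

```bash
python3 -m jog '[[0,12.1,-3.0,0.0857,0,0],[0,10,-2.5,0.075,0,0],[0,0,0,0,0,0]]'|egrep 'pos|rot|force'; python3 d.py 0 48.8 0 -27.7 x; python3 -m jog '[[0,2,0,0,0,0],[0,2,0,0,0,0],[0,0,0,0,0,0]]'|egrep 'pos|rot|force'; python3 d.py 0 48.8 0 -27.7 x
```

```text
tool_pos: [525.0, 116.0, 195.5]
tcp_rot: [-2.487, 0.001, 0.051]
contact_force: [-10.9, -11.2, 18.8]
finger_force: 30.0
shift,rotvec [ 1.1 -1.2  1.7] [ 0.008 -0.    -0.002] goal [525.9 118.  194.8]
same in goal axes [ 1.1 -1.2  1.7]
now in rail frame [ 47.6   1.1 -26. ] F [ 3.3 11.5 21.4] t 11.9
tool_pos: [525.0, 115.1, 195.0]
tcp_rot: [-2.488, -0.002, 0.054]
contact_force: [-10.3, -10.1, 24.4]
finger_force: 30.0
shift,rotvec [ 1.1 -2.1  1.9] [ 0.01  -0.001  0.002] goal [525.9 118.  194.8]
same in goal axes [ 1.1 -2.1  1.9]
now in rail frame [ 46.7   1.1 -25.8] F [ 7.5 10.8 25. ] t 12.2
```

```bash
python3 -m jog '[[0,3,0,0,0,0],[0,2,0,0,0,0],[0,0,0,0,0,0],[0,0,0,0,0,0]]'|egrep 'pos|rot|force'; python3 d.py 0 48.8 0 -27.7 x|tail -1;  python3 -m jog '[[0,-4,0,0,0,0],[0,0,0,0,0,0],[0,0,0,0,0,0],[0,0,0,0,0,0],[0,0,-20,0,0,0],[0,0,-25,0,0,0],[0,0,-30,0,0,0],[0,-20,-30,0,0,0],[0,0,0,0,0,0]]' 60; python3 d.py 0 47 0 60 x
python3 - <<'E'
from h import *
import json
x=json.load(open("st.json")); o=bot.get_obs(); a=bot.capture("wrist"); np.save("w6.npy",a); json.dump([list(o["tool_pos"]),list(o["tcp_rot"])],open("w6.json","w"))
c=cam("wrist",o); print(proj(c,rp(x[:3],0,[[0,-21,0],[0,21,0],[0,0,0],[-20,-42,0],[-20,42,0],[47,-55,31],[47,55,31]])).round(1))
u=proj(c,rp(x[:3],0,[0,0,0]))[0]
im=cv2.cvtColor(a,4); cv2.drawMarker(im,tuple(int(round(q)) for q in u),(0,255,0),0,6)
cv2.imwrite("pics/w6.png",cv2.resize(im,(768,576),interpolation=cv2.INTER_CUBIC))
E
```

```text
tool_pos: [525.1, 113.3, 194.2]
tcp_rot: [-2.484, -0.003, 0.056]
contact_force: [-12.1, -4.1, 33.9]
finger_force: 30.1
now in rail frame [ 44.7   1.  -25.3] F [18.2 12.3 28.8] t 12.6
time: 13.5
tool_pos: [529.9, 66.0, 289.9]
tcp_rot: [-2.492, -0.007, 0.052]
contact_force: [1.0, 0.3, 0.0]
grip_width: 55.3
finger_force: 0.0
shift,rotvec [-1.4 19.  19.6] [ 0.013 -0.006  0.003] goal [528.9  62.7 262.8]
same in goal axes [-1.2 19.2 19.4]
now in rail frame [66.2 -1.2 79.4] F [ 0.2 -1.  -0.2] t 13.5
[[324.  169.3]
 [320.9 210.9]
 [322.4 190.5]
 [347.1 147.2]
 [339.2 230.3]
 [278.3 136.7]
 [275.1 257.3]]
```

View pics/w6.png

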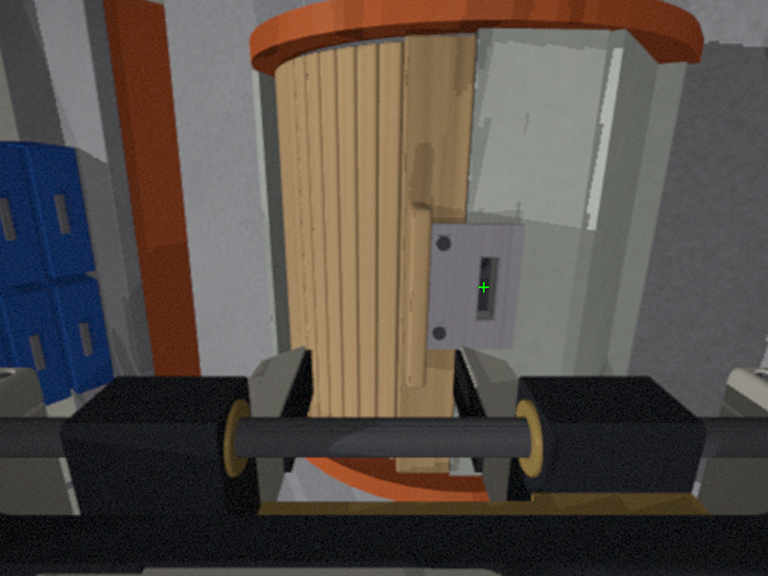

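The roll-top is shut. The plate lies over the front board, and its slot centre is at (487,289) in the enlarged view against the model mark at (483,286). I'll refit the store from this view, then go to the pin.

Run:
```python
from h import *
import json
x=json.load(open("st.json")); p,r=json.load(open("w6.json")); c=cam("wrist",{"tool_pos":np.array(p),"tcp_rot":r})
P=[[0,-21,0],[0,21,0],[0,0,0],[-20,-42,0],[-20,42,0]]; U=np.array([[487,258],[487,320],[487.5,289],[523,225],[513,348]])/1.5
q=least_squares(lambda s:np.r_[(proj(c,rp(s,0,P))-U).ravel(),(s[2]-x[2])*20],x[:3]); print(q.x,q.fun.round(1)); json.dump(list(q.x)+[0],open("st.json","w"))
o=bot.get_obs(); Rg=R.from_euler('xyz',[np.pi,0,np.pi/2]).as_matrix(); g=np.array([506,-235,130.])
print(delta(o,Rg,g),"goal axes",(Rg.T@(g-o["tool_pos"])).round(1), o["joint_positions"].round(2))
```

```text
[519.0536819  162.5222799    1.64741956] [ 1.1 -0.2 -1.1  0.1 -0.4  0.4 -0.2 -0.8  0.3  0.7  0.5]
(array([-39.3, 333.9, -56.3]), array([-0.517, -0.495, -1.459])) goal axes [-301.4  -23.   157.6] [-0.41  0.39  1.38  0.58  1.68  1.08]
```

```bash
python3 -m jog '[[0,0,0,-0.0431,-0.0413,-0.1216],[0,0,0,-0.0431,-0.0413,-0.1216],[0,0,0,-0.0431,-0.0413,-0.1216],[0,0,0,-0.0431,-0.0413,-0.1216],[0,0,0,-0.0431,-0.0413,-0.1216],[0,0,0,-0.0431,-0.0413,-0.1216],[0,0,0,-0.0431,-0.0413,-0.1216],[0,0,0,-0.0431,-0.0413,-0.1216],[0,0,0,-0.0431,-0.0413,-0.1216],[0,0,0,-0.0431,-0.0413,-0.1216],[0,0,0,-0.0431,-0.0413,-0.1216],[0,0,0,-0.0431,-0.0413,-0.1216]]' 60 >/dev/null
python3 -m jog '[[-43,-3.3,10,0,0,0],[-43,-3.3,20,0,0,0],[-43,-3.3,25,0,0,0],[-43,-3.3,25,0,0,0],[-43,-3.3,25,0,0,0],[-43,-3.3,25,0,0,0],[-43,-3.3,27,0,0,0],[0,0,0,0,0,0],[0,0,0,0,0,0]]'
python3 - <<'E'
from h import *
o=bot.get_obs(); a=bot.capture("wrist"); c=cam("wrist",o)
print(o["joint_positions"].round(2))
for t in ("pin_knob","block"): print(t,[(round(d["p"],2),np.round(d["pixel"],1).tolist(),int(d["mask"].sum()),np.argwhere(d["mask"]).min(0).tolist(),np.argwhere(d["mask"]).max(0).tolist(),a[d["mask"]].mean(0).round().tolist()) for d in bot.outline_of(t,"wrist")])
print(proj(c,[506,-235,94]),proj(c,[506,-235,52]))
cv2.imwrite("pics/p1.png",cv2.cvtColor(a,4))
E
```

```text
time: 15.65
tool_pos: [503.6, -233.0, 127.7]
tcp_rot: [-3.135, -0.003, 1.57]
contact_force: [0.4, 0.4, 0.0]
grip_width: 55.1
finger_force: 0.0
[-0.57  0.45  1.52 -0.    1.17 -0.57]
pin_knob [(0.95, [263.8, 260.2], 579, [237, 255], [277, 273], [34.0, 83.0, 45.0]), (0.72, [183.3, 211.4], 659, [190, 171], [226, 199], [134.0, 82.0, 99.0])]
block [(0.56, [262.7, 142.4], 8620, [80, 229], [222, 298], [130.0, 92.0, 59.0])]
[[258.62528569 207.58257588]] [[258.42805932 192.44899463]]
```

Run:
```python
from h import *
a=cv2.imread("pics/p1.png"); hsv=cv2.cvtColor(cv2.GaussianBlur(a,(3,3),0),40)
m=((hsv[...,1]<60)&(hsv[...,2]>70)).astype(np.uint8); m[:150]=0;m[235:]=0;m[:,:230]=0;m[:,292:]=0
n,l,s,ct=cv2.connectedComponentsWithStats(m)
for i in range(1,n):
    if s[i,4]>60: print(s[i],ct[i].round(1),a[l==i].mean(0).round())
for r in range(170,236,6): print(r,a[r,228:300:4].mean(1).round().astype(int).tolist(), hsv[r,228:300:4,1].tolist())
```

```text
[249 186  21  33 565] [259.2 202.5] [126. 123. 123.]
[230 190  62  45 794] [261.9 227. ] [91. 89. 90.]
170 [79, 91, 97, 97, 96, 106, 103, 93, 100, 100, 97, 97, 96, 92, 84, 87, 100, 115] [98, 143, 139, 141, 140, 138, 139, 140, 139, 140, 140, 141, 140, 141, 144, 144, 81, 7]
176 [80, 90, 99, 92, 94, 105, 101, 97, 99, 96, 100, 94, 80, 89, 83, 85, 108, 110] [97, 139, 139, 140, 140, 138, 138, 140, 139, 142, 140, 138, 148, 142, 144, 143, 55, 7]
182 [77, 93, 96, 95, 93, 98, 98, 100, 98, 89, 90, 84, 87, 90, 83, 87, 111, 113] [88, 143, 142, 144, 143, 138, 140, 137, 139, 138, 143, 146, 141, 142, 141, 144, 31, 2]
188 [81, 99, 98, 90, 93, 100, 101, 97, 109, 95, 89, 85, 85, 84, 83, 89, 113, 116] [92, 140, 140, 145, 141, 139, 110, 8, 12, 13, 141, 141, 144, 145, 145, 141, 11, 7]
194 [87, 99, 97, 91, 94, 101, 94, 101, 110, 107, 83, 82, 84, 95, 94, 100, 113, 112] [88, 140, 141, 141, 142, 138, 8, 7, 9, 9, 54, 143, 144, 142, 140, 138, 7, 9]
200 [93, 96, 97, 94, 96, 84, 83, 122, 135, 117, 87, 92, 97, 95, 96, 99, 120, 123] [84, 144, 140, 142, 139, 134, 11, 8, 8, 9, 14, 143, 141, 141, 138, 138, 4, 8]
206 [93, 99, 93, 91, 94, 85, 154, 156, 155, 154, 126, 90, 95, 98, 94, 99, 125, 122] [95, 139, 141, 143, 140, 119, 8, 6, 8, 7, 8, 141, 143, 139, 142, 138, 8, 6]
212 [90, 97, 95, 92, 93, 66, 156, 158, 156, 158, 125, 93, 97, 92, 97, 99, 118, 118] [108, 143, 139, 141, 142, 133, 5, 6, 6, 8, 8, 141, 142, 142, 141, 125, 6, 6]
218 [86, 97, 91, 92, 94, 65, 66, 86, 106, 105, 93, 93, 95, 93, 99, 107, 122, 108] [110, 141, 143, 140, 140, 145, 144, 52, 16, 99, 143, 139, 140, 139, 136, 107, 8, 5]
224 [74, 78, 79, 75, 79, 80, 85, 79, 78, 78, 80, 78, 80, 123, 115, 112, 117, 128] [10, 10, 12, 7, 10, 6, 6, 6, 3, 6, 6, 9, 12, 9, 11, 15, 7, 6]
230 [76, 79, 83, 80, 82, 81, 80, 78, 78, 80, 78, 67, 69, 119, 124, 120, 125, 120] [10, 9, 6, 6, 6, 6, 6, 6, 6, 6, 9, 11, 7, 6, 6, 8, 6, 4]
```

The silver knob's top disc is at (260,209) in the wrist picture, on the block. The green one (264,260) and the pink one (183,211) are left alone. Next I descend and grip.

```bash
python3 -m jog '[[-3,3.4,0,0,0,0],[0,0,20,0,0,0],[0,0,25,0,0,0],[0,0,25,0,0,0],[0,0,15,0,0,0],[0,0,10,0,0,0],[0,0,8,0,0,0],[0,0,4,0,0,0],[0,0,0,0,0,0]]'; python3 -m jog '[[0,0,0,0,0,0],[0,0,0,0,0,0],[0,0,0,0,0,0],[0,0,0,0,0,0],[0,0,0,0,0,0],[0,0,0,0,0,0],[0,0,0,0,0,0]]' 0
```

```text
time: 16.7
tool_pos: [508.0, -235.9, 22.7]
tcp_rot: [-3.138, -0.001, 1.572]
contact_force: [-0.1, 0.5, -0.6]
grip_width: 55.2
finger_force: 0.0
time: 17.4
tool_pos: [507.8, -236.0, 22.7]
tcp_rot: [-3.138, -0.001, 1.572]
contact_force: [-0.6, 0.2, 2.1]
grip_width: 17.2
finger_force: 30.0
```

```bash
python3 -m jog '[[0,0,-15,0,0,0],[0,0,-30,0,0,0],[0,0,-40,0,0,0],[0,0,-45,0,0,0],[0,0,-45,0,0,0],[0,0,-40,0,0,0],[0,0,0,0,0,0]]'; python3 d.py 0 0 0 40 y
```

```text
time: 18.1
tool_pos: [511.0, -237.6, 243.9]
tcp_rot: [3.135, 0.005, 1.572]
contact_force: [0.1, -0.5, -0.5]
grip_width: 17.2
finger_force: 30.0
shift,rotvec [273.1  18.   24.4] [ 0.031  0.669 -0.071] goal [528.8  35.5 218.1]
same in goal axes [197.6  38.7 187.1]
now in rail frame [-197.6   38.7  227.1] F [-0.7 -0.1 -0.1] t 18.1
```

```bash
python3 -m jog '[[0,0,0,0.006,0.134,-0.014],[0,0,0,0.006,0.134,-0.014],[0,0,0,0.006,0.134,-0.014],[0,0,0,0.006,0.134,-0.014],[0,0,0,0.006,0.133,-0.014],[28.2,5.5,26.7,0,0,0],[28.2,5.5,26.7,0,0,0],[28.2,5.5,26.7,0,0,0],[28.2,5.5,26.7,0,0,0],[28.2,5.5,26.7,0,0,0],[28.2,5.5,26.7,0,0,0],[28.2,5.5,26.7,0,0,0]]' >/dev/null;  python3 -m jog '[[0,0,0,0,0,0],[0,0,0,0,0,0]]'; python3 d.py 0 0 0 40 y
python3 - <<'E'
from h import *
import json
x=json.load(open("st.json")); o=bot.get_obs(); a=bot.capture("wrist"); c=cam("wrist",o); Rt=rpy(o["tcp_rot"])
print("slot",proj(c,rp(x[:3],0,[[0,-21,0],[0,0,0],[0,21,0],[-20,-42,0],[-20,42,0]])).round(1).tolist(),"tip",proj(c,o["tool_pos"]+Rt@[0,0,10.7]).round(1), "shank top",proj(c,o["tool_pos"]+Rt@[0,0,-29.3]).round(1))
np.save("w7.npy",a); cv2.imwrite("pics/w7.png",cv2.resize(cv2.cvtColor(a[150:300,155:355],4),(800,600),interpolation=cv2.INTER_CUBIC))
E
```

```text
time: 19.5
tool_pos: [525.8, 37.5, 212.8]
tcp_rot: [-3.129, -0.67, 1.64]
contact_force: [0.9, -0.3, -1.1]
grip_width: 17.0
finger_force: 30.0
shift,rotvec [ 1.5  2.8 -5.5] [-0.008 -0.007 -0.006] goal [528.8  35.5 218.1]
same in goal axes [ 1.5  2.9 -5.5]
now in rail frame [-1.5  2.9 34.5] F [-1.  -0.9 -0.7] t 19.5
slot [[284.8, 203.6], [259.2, 203.7], [233.6, 203.8], [309.3, 226.1], [209.4, 226.3]] tip [[255.4 215.9]] shank top [[255.5 240.1]]
```

View pics/w7.png

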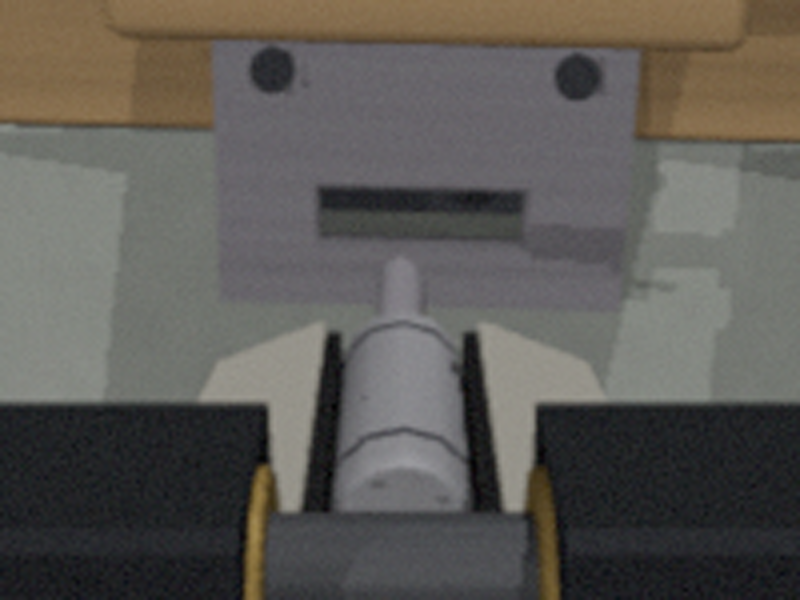

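The slot is centred at crop (421,212), the pin tip is at (401,260), and the pin is held straight. I'll shift to the slot's y = -13 end and go in.

```bash
python3 -m jog '[[0.7,8.5,0,-0.008,-0.007,0.01],[0.6,8.4,0,0,0,0],[0,0,10,0,0,0],[0,0,8,0,0,0],[0,0,5,0,0,0],[0,0,3,0,0,0],[0,0,0,0,0,0]]'; python3 d.py 0 0 0 40 y|tail -1;  python3 -m jog '[[0,0,4,0,0,0],[0,0,4,0,0,0],[0,0,0,0,0,0]]'|egrep 'force'; python3 d.py 0 0 0 40 y|tail -1
```

```text
time: 20.25
tool_pos: [541.6, 55.3, 193.4]
tcp_rot: [-3.13, -0.664, 1.627]
contact_force: [0.8, 0.2, -0.7]
grip_width: 17.5
finger_force: 30.0
now in rail frame [ -0.4 -14.2   8.9] F [-0.3 -0.8 -0.6] t 20.25
contact_force: [0.4, -0.6, -1.0]
finger_force: 30.0
now in rail frame [ -0.4 -14.3   0.9] F [-1.1 -0.3 -0.4] t 20.55
```

The tip is through the plate with no contact. I'll continue gently to the keeper.

```bash
python3 -m jog '[[0,0,3,0,0,0],[0,0,3,0,0,0],[0,0,3,0,0,0],[0,0,0,0,0,0]]'|egrep 'force'; python3 d.py 0 0 0 40 y|tail -1;  python3 -m jog '[[0,0,1.5,0,0,0],[0,0,1.5,0,0,0],[0,0,1,0,0,0],[0,0,0,0,0,0]]'|egrep 'force'; python3 d.py 0 0 0 40 y|tail -1
```

```text
contact_force: [-0.3, -0.7, -1.0]
finger_force: 30.0
now in rail frame [ -0.5 -14.4  -8. ] F [-1.2  0.4 -0.4] t 20.95
contact_force: [-0.1, -0.2, -0.2]
finger_force: 30.0
now in rail frame [ -0.5 -14.5 -11.7] F [-0.3  0.1 -0. ] t 21.35
```

```bash
for i in 1 2 3; do python3 -m jog '[[0,0,1,0,0,0],[0,0,0,0,0,0]]'>/dev/null; python3 d.py 0 0 0 40 y|tail -1; done
```

```text
now in rail frame [ -0.5 -14.6 -12.6] F [ 0.1 -0.2 -0.7] t 21.55
now in rail frame [ -0.5 -14.6 -13.7] F [-1.3 -0.1 -0.3] t 21.75
now in rail frame [ -0.5 -14.6 -14.7] F [-0.6 -0.1 -1.4] t 21.95
```

```bash
for i in 1 2 3 4; do python3 -m jog '[[0,0,1,0,0,0],[0,0,0,0,0,0]]'>/dev/null; python3 d.py 0 0 0 40 y|tail -1; done
```

```text
now in rail frame [ -0.5 -14.6 -15.7] F [-0.1  0.4 -0.3] t 22.15
now in rail frame [ -0.5 -14.6 -16.7] F [-0.4  0.5  0.1] t 22.35
now in rail frame [ -0.5 -14.6 -17.7] F [-1.6  0.7 -1.1] t 22.55
now in rail frame [ -0.5 -14.6 -18.7] F [-0.9 -0.8 -0.8] t 22.75
```

```bash
for i in 1 2 3; do python3 -m jog '[[0,0,1.5,0,0,0],[0,0,0,0,0,0]]'>/dev/null; python3 d.py 0 0 0 40 y|tail -1; done
```

```text
now in rail frame [ -0.5 -14.5 -20.3] F [-0.7 -0.1 -1.4] t 22.95
now in rail frame [ -0.5 -14.5 -21.8] F [-0.9 -0.3 -1.8] t 23.15
now in rail frame [ -0.5 -14.5 -23.3] F [-0.3  0.4 -0.3] t 23.35
```

```bash
for i in 1 2 3 4; do python3 -m jog '[[0,0,1.5,0,0,0],[0,0,0,0,0,0]]'>/dev/null; python3 d.py 0 0 0 40 y|tail -1; done
```

```text
now in rail frame [ -0.5 -14.6 -24.7] F [ 0.  -0.6 -0.5] t 23.55
now in rail frame [ -0.5 -14.5 -26.3] F [-0.5 -0.  -0.7] t 23.75
now in rail frame [ -0.5 -14.6 -27.7] F [ 0.   0.6 -0.6] t 23.95
now in rail frame [ -0.5 -14.7 -28.9] F [-1.   0.6  1.4] t 24.15
```

```bash
for i in 1 2; do python3 -m jog '[[0,0,1,0,0,0],[0,0,0,0,0,0]]'>/dev/null; python3 d.py 0 0 0 40 y|tail -1; done
python3 - <<'E'
from h import *
import json
x=json.load(open("st.json")); o=bot.get_obs(); a=bot.capture("wrist"); c=cam("wrist",o); Rt=rpy(o["tcp_rot"])
print("slot",proj(c,rp(x[:3],0,[[0,-21,0],[0,0,0],[0,21,0]])).round(1).tolist(),"knob under front",proj(c,o["tool_pos"]+Rt@[9,0,-29.3]).round(1))
# compare profile down the column through the knob: plate / knob border
u=int(round(proj(c,o["tool_pos"]+Rt@[9,0,-29.3])[0][0])); print(cv2.cvtColor(a,7)[195:260:2,u-2:u+3].mean(1).round().astype(int).tolist())
cv2.imwrite("pics/w8.png",cv2.resize(cv2.cvtColor(a[150:300,155:355],4),(800,600),interpolation=cv2.INTER_CUBIC))
E
```

```text
now in rail frame [ -0.5 -14.8 -29.1] F [-0.4  1.8  6. ] t 24.35
now in rail frame [ -0.6 -14.9 -29.2] F [ 0.3  4.1 12.7] t 24.55
slot [[265.5, 239.1], [231.6, 239.6], [197.7, 240.1]] knob under front [[255.5 226.7]]
[101, 102, 89, 85, 86, 84, 84, 84, 84, 85, 85, 85, 83, 84, 85, 86, 85, 68, 50, 68, 70, 68, 66, 69, 75, 138, 137, 138, 137, 138, 138, 91, 133]
```

The pin hit a hard stop at TCP z = -29.2, against the predicted -29.3 for the knob on the plate. It dropped straight into the keeper hole. I'll ease off, release and back out along the pin.

```bash
python3 -m jog '[[0,0,-1.8,0,0,0],[0,0,0,0,0,0]]'|egrep force; python3 d.py 0 0 0 40 y|tail -1; python3 -m jog '[[0,0,0,0,0,0],[0,0,0,0,0,0],[0,0,0,0,0,0],[0,0,0,0,0,0],[0,0,-5,0,0,0],[0,0,-15,0,0,0],[0,0,-25,0,0,0],[0,0,-30,0,0,0],[0,0,-30,0,0,0],[0,0,-20,0,0,0],[0,0,0,0,0,0],[0,0,0,0,0,0]]' 45
python3 - <<'E'
from h import *
import json
x=json.load(open("st.json"))
for cn in ("wrist","top","scene"):
    o=bot.get_obs(); a=bot.capture(cn); c=cam(cn,o)
    print(cn,[(round(d["p"],2),np.round(d["pixel"],1).tolist(),int(d["mask"].sum()),np.argwhere(d["mask"]).min(0).tolist(),np.argwhere(d["mask"]).max(0).tolist(),a[d["mask"]].mean(0).round().tolist()) for d in bot.outline_of("pin_knob",cn)])
    print("home knob under/mid/top",proj(c,rp(x[:3],0,[[0,-14,0],[0,-14,21],[0,-14,42]])).round(1).tolist())
    if cn=="wrist": np.save("w9.npy",a)
E
```

```text
contact_force: [-0.4, -2.5, 3.1]
finger_force: 30.0
now in rail frame [ -0.5 -14.8 -29.1] F [-0.   0.6  4. ] t 24.8
time: 26.0
tool_pos: [545.7, 2.0, 261.3]
tcp_rot: [-3.13, -0.664, 1.626]
contact_force: [0.4, -0.3, -0.2]
grip_width: 41.3
finger_force: 0.0
wrist [(0.58, [257.3, 195.6], 519, [178, 246], [209, 264], [118.0, 118.0, 121.0])]
home knob under/mid/top [[254.9, 184.1], [254.9, 190.2], [254.9, 197.1]]
top [(0.64, [204.3, 202.5], 70, [199, 199], [205, 210], [99.0, 98.0, 99.0]), (0.61, [312.4, 241.3], 49, [235, 308], [242, 315], [137.0, 90.0, 102.0])]
home knob under/mid/top [[200.6, 202.2], [204.5, 201.6], [208.5, 201.1]]
scene [(0.62, [262.2, 173.4], 106, [164, 258], [186, 264], [163.0, 104.0, 122.0]), (0.5, [230.0, 171.7], 98, [161, 225], [179, 231], [56.0, 84.0, 61.0])]
home knob under/mid/top [[303.0, 217.5], [299.3, 207.5], [295.5, 197.3]]
```

The top view puts the knob's middle at (204.3,202.5), against the predicted home position (204.5,201.6). The wrist view agrees and the gripper is clear, so I'm handing in.

```bash
python3 -c "
from plant import bot; print(bot.close_job())"
```

```text
the job is handed in; nothing more can be done
None
```

The job is handed in at about 26 s of the 51 s: the roll-top is shut against its stop, the pin is fully home with its knob on the plate and released, and I touched nothing else on the bench; no verdict came back.

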